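# Sort stripped pipe fittings by metal

## Task

Sort the five loose pipe fittings by metal into the three trays: both copper elbows into the blue tray, the steel nipple and the grey iron tee into the yellow tray, and the brass ball valve into the green tray. Set each one down (do not drop or toss it) so that it lies flat on the tray floor, the same way up as it lay on the bench and not on top of anything, and leave all five at rest in the trays.

Things in the scene. Friction and masses are not known exactly. Their poses are not given: they have to be found in the camera images.
- tray_blue: Shallow open blue plastic tray fixed to the table, 130 mm along its own x, 170 mm along its own y, 20 mm high; walls and floor 4 mm thick (inside 122 x 162 mm). Origin: centre of its underside, so its inner floor is 4 mm higher. A small card holder marks its -x side, toward the robot. For the two copper elbows. A toggle clamp, 165 mm tall, stands on the table near x 0.5, y 0.02: carry things above it.
- tray_yellow: Shallow open yellow plastic tray fixed to the table, 130 mm along its own x, 170 mm along its own y, 20 mm high; walls and floor 4 mm thick (inside 122 x 162 mm). Origin: centre of its underside, so its inner floor is 4 mm higher. A small card holder marks its -x side, toward the robot. For the steel nipple and the iron tee.
- tray_green: Shallow open green plastic tray fixed to the table, 130 mm along its own x, 170 mm along its own y, 20 mm high; walls and floor 4 mm thick (inside 122 x 162 mm). Origin: centre of its underside, so its inner floor is 4 mm higher. A small card holder marks its -x side, toward the robot. For the brass valve.
- copper_elbow_big: Copper pipe elbow, the larger of two: 55 x 55 x 26 mm, lying flat. Origin: middle of its outline, at table level; z up. Its mouths open to its own -x and +y; the outside of the bend points to (+x, -y). Grip it along that diagonal, from the outside of the bend (22 mm from the origin) to the inside (17 mm from the origin): 39 mm.
- copper_elbow_small: Copper pipe elbow, the smaller of two: 49 x 49 x 22 mm, lying flat. Origin: middle of its outline, at table level; z up. Its mouths open to its own -x and +y; the outside of the bend points to (+x, -y). Grip it along that diagonal, from the outside of the bend (20 mm from the origin) to the inside (14 mm from the origin): 34 mm.
- steel_nipple: Bright steel hex nipple lying along its own y: 50 mm long, threaded ends 20 mm in diameter; hexagon in the middle 12 mm long, 32 mm wide along its own x, 28 mm high. Origin: under its middle, at table level; z up. Grip it across the hexagon, along its own x.
- steel_tee: Dull grey iron pipe tee lying flat: 54 mm along its own x, 72 mm along y, 36 mm high. The run lies along y at x = -9 mm, the branch points to +x. Origin: middle of its outline, at table level; z up. Grip it along its own x at y = 0, from the back of the run (x = -23 mm) to the branch mouth (x = +27 mm): 50 mm.
- brass_valve: Brass ball valve with a red lever on top (fixed), lying along its own y: 104 mm long, 34 mm wide along x, 50 mm high. Origin: middle of its outline, at table level; z up. The body, 34 mm wide and high, spans y = -4 to +28 mm; the lever, 14 mm wide, lies 40 to 50 mm above the table. Grip it across the body along its own x, at y = +12 mm.

How it is judged:
At the end, for the whole second after the job is handed in: Each fitting lies in its own tray (copper elbows: blue; nipple and tee: yellow; ball valve: green), inside the walls with its origin within 55 mm (tray x) and 75 mm (tray y) of the tray centre, its underside at most 6 mm above the tray floor, tilted less than 0.2 rad, released and at rest (x of copper_elbow_big in the frame of tray_blue between -0.055 and 0.055 m and y of copper_elbow_big in the frame of tray_blue between -0.075 and 0.075 m and z of copper_elbow_big in the frame of tray_blue between -0.003 and 0.01 m and angle between each of copper_elbow_big, copper_elbow_small, steel_nipple, steel_tee, brass_valve's own z axis and vertical below 0.2 rad and linear speed of each of copper_elbow_big, copper_elbow_small, steel_nipple, steel_tee, brass_valve below 0.02 m/s and contact force between each of copper_elbow_big, copper_elbow_small, steel_nipple, steel_tee, brass_valve and the fingers below 0.05 N and x of copper_elbow_small in the frame of tray_blue between -0.055 and 0.055 m and y of copper_elbow_small in the frame of tray_blue between -0.075 and 0.075 m and z of copper_elbow_small in the frame of tray_blue between -0.003 and 0.01 m and x of steel_nipple in the frame of tray_yellow between -0.055 and 0.055 m and y of steel_nipple in the frame of tray_yellow between -0.075 and 0.075 m and z of steel_nipple in the frame of tray_yellow between -0.003 and 0.01 m and x of steel_tee in the frame of tray_yellow between -0.055 and 0.055 m and y of steel_tee in the frame of tray_yellow between -0.075 and 0.075 m and z of steel_tee in the frame of tray_yellow between -0.003 and 0.01 m and x of brass_valve in the frame of tray_green between -0.055 and 0.055 m and y of brass_valve in the frame of tray_green between -0.075 and 0.075 m and z of brass_valve in the frame of tray_green between -0.003 and 0.01 m); the robot touches nothing.
It fails at once if a fitting falls or flies freely at more than 0.8 m/s (dropped from more than about 30 mm, or thrown) ((contact force between copper_elbow_big and anything else below 0.005 N and linear speed of copper_elbow_big above 0.8 m/s) or (contact force between copper_elbow_small and anything else below 0.005 N and linear speed of copper_elbow_small above 0.8 m/s) or (contact force between steel_nipple and anything else below 0.005 N and linear speed of steel_nipple above 0.8 m/s) or (contact force between steel_tee and anything else below 0.005 N and linear speed of steel_tee above 0.8 m/s) or (contact force between brass_valve and anything else below 0.005 N and linear speed of brass_valve above 0.8 m/s)).
It also fails if it takes over 120 s, if anything falls off the work surface, if the arm or the gripper's body presses on something with over 40 N, if the wrist force passes 120 N, or if a joint passes its speed limit or range.

## Robot

A 6-joint arm with a two-finger parallel gripper is mounted at the origin on a cart in front of the work surface, level with it; the furniture and walls round the work are solid. World frame = base frame: x ahead of the robot, y to its left, z up, the work surface at z = 0. Lengths are in m, angles in rad, forces in N, time in s.
With the tool pointing down it reaches from about 0.375 to 0.9 m from the base axis. Payload 3.1 kg.
Tool frame: the origin (TCP) lies midway between the tips of the shut fingers; the grasp point (between the pads) lies 19 mm behind it; z points along the fingers, y is the line along which they close (so a half turn about z gives the same grasp; the last joint's range is limited). The gripper opens to 87 mm and grips with 3 to 60 N. Pads are 19 mm wide; open, the fingers measure 117 mm over their backs; the gripper's body (75 mm by 190 mm) begins 51 mm behind the grasp point.
Start: joints at [-1.341, 0.527, 1.433, -0, 1.181, -0.178], TCP at [0.248, -0.574, 0.223] pointing down, gripper open.
Joint ranges: [-3.08, 3.08], [-0.75, 2.2], [0.22, 2.44], [-1.43, 4.57], [0, 2.65], [-2.85, 2.85]. Speed limits (rad/s): [2.79, 2.79, 3.14, 3.14, 3.14, 3.14].

## Interface

Orientations are given as a unit quaternion [x, y, z, w].
In Python, from rig import status, imaging, order gives the robot as it stands.
- The arm moves only by the tool arm_command, never from a script. Its argument "deltas" is one flat list of numbers, 5 for each row, row after row: the opening, from -1 (shut) to 1 (fully open), so that 0 is half open, then the shift along the tool's x, y, z in m, then the turn about the tool's z in rad. In form: [gripper, tx, ty, tz, roll, gripper, tx, ty, tz, roll, ...]. A call has 1 to 12 rows; each row shifts and turns the commanded pose from where the row before left it, along the tool's axes as they then stand; what a row does not reach is not made up. A row lasts 1/8 s, in which the tool goes at most 62.5 mm and 10.7 degrees, less where a joint would pass 70% of its speed; a pose out of reach is approached as far as the arm can. A call with a gripper value outside its range is refused whole. The fingers move at their own pace and stop on an object; "newtons" is the grip in N (left out, the last holds). Time passes only in rows, so rows that do not move let the fingers close. It gives the time, the measured TCP pose, the force, the opening and the grip force at its end, in the units of the state.
- status.get_obs(): the state, without advancing time (a new reading comes with each control period).
- imaging.camera(name): name is "scene" or "side" or "wrist"; returns (picture, depth): 400x640x3 uint8, red, green, blue; 400x640 float32, m along the optical axis (not along the pixel's ray), 0 where there is no reading.
- imaging.camera_params(name): a dict with "intrinsics" (3x3 intrinsics, pixels), "k1" (the pictures are not rectified: a ray, as slopes to the right and down, at radius r is drawn at 1 + k1 r^2 times it, then the intrinsics apply), "camera_from_world" (4x4, takes a point from world to camera coordinates). Camera axes: x right, y up, looking along -z (the intrinsics and any distortion apply to the point x, -y, -z); pixel columns grow to the right and rows downward; lengths in m; the calibration is good to about 2 mm. A picture is of the moment at which its call begins: read the wrist's pose just before it. camera_params takes no time and is no camera call; for the wrist camera it gives the pose at the moment of the call.
- order.hand_in(): hands the job in; it is judged then, once.
The state is a dict: "time": time; "q": joint angles; "joint_velocities": joint speeds; "joint_torque": joint torques, N m; "position": TCP position; "tool_rot": TCP orientation; "ft_force": force on the tool from outside, world axes, zero at the start; "moment": the same for the moment, N m; "grip_width": finger opening in m; "grip_force": force on a finger pad.
Only numpy, scipy, OpenCV 4.12 (cv2) and the standard library are available. Lean on these libraries where they do the work, as an engineer would, in place of code of your own. Each camera call takes 0.05 s, during which the arm holds its last target. There are 200 camera calls.

## Working session

There is one attempt and no reset: what is moved stays moved. The work goes in short steps, Python scripts to look and compute and a tool call to move; the robot and the scene stay as the last step left them, time stands still between calls to the robot, and variables do not carry over. Pictures are saved under pics/ and viewed, at most 14 in all, crops included, and the job is handed in when it is done.

Besides the shell and the picture viewer there is one more tool, called after "Call:" by a JSON object that holds its "fn" and its "kwargs", one argument or row to a line. arm_command: Moves the arm, as the interface text tells. Its arguments: {"type":"object","properties":{"deltas":{"type":"array"},"newtons":{"type":"number"}},"required":["deltas"]}

```bash
ls; mkdir -p pics; cat > h.py <<'E'
import numpy as np, cv2
from rig import status, imaging, order
def cam(n):
    p=imaging.camera_params(n); im,d=imaging.camera(n); return im,d,p
def world(d,p):
    K=np.array(p["intrinsics"]);k1=p["k1"];h,w=d.shape
    u,v=np.meshgrid(np.arange(w),np.arange(h))
    xd=(u-K[0,2])/K[0,0]; yd=(v-K[1,2])/K[1,1]
    x,y=xd.copy(),yd.copy()
    for _ in range(10):
        s=1+k1*(x*x+y*y); x=xd/s; y=yd/s
    c=np.stack([x*d,-y*d,-d,np.ones_like(d)],-1)
    W=c@np.linalg.inv(np.array(p["camera_from_world"])).T
    W=W[...,:3]; W[d==0]=np.nan
    return W
def save(n,im): cv2.imwrite(f"pics/{n}.png",im[...,::-1])
E
python3 - <<'E'
from h import *
for n in("scene","side"):
    im,d,p=cam(n); save(n,im); np.savez(n,im=im,W=world(d,p))
    print(n,np.linalg.inv(p["camera_from_world"])[:3].round(3).tolist(),p["k1"],(d==0).mean())
print(status.get_obs())
E
```

```text
pics
scene [[-0.836, 0.232, -0.497, 0.019], [-0.548, -0.326, 0.77, 0.635], [0.017, 0.917, 0.399, 0.477]] -0.09113849818436293 0.19690625
side [[-0.995, 0.071, -0.076, 0.451], [-0.104, -0.613, 0.783, 0.607], [0.009, 0.787, 0.617, 0.637]] -0.09791058112585403 0.089015625
{'time': 0.1, 'q': array([-1.34147381e+00,  5.28368399e-01,  1.43376052e+00, -3.24706310e-05,
        1.18138536e+00, -1.78529952e-01]), 'joint_velocities': array([-0.00026046, -0.00298803, -0.00315038, -0.00097488, -0.00017985,
        0.00125249]), 'joint_torque': array([-1.03836705e-04, -4.40988278e+01, -1.77150625e+01,  6.35474827e-02,
        5.33472793e-02, -4.40249812e-05]), 'position': array([ 0.2477507 , -0.57309151,  0.22167677]), 'tool_rot': array([ 9.79277300e-01,  2.02521718e-01, -3.94074586e-05, -9.60119928e-04]), 'ft_force': array([-0.49848934, -0.62398768,  0.37983712]), 'moment': array([-0.00921991, -0.03841766,  0.00610682]), 'grip_force': 0.0, 'grip_width': 0.08692247698820715}
```

View pics/scene.png

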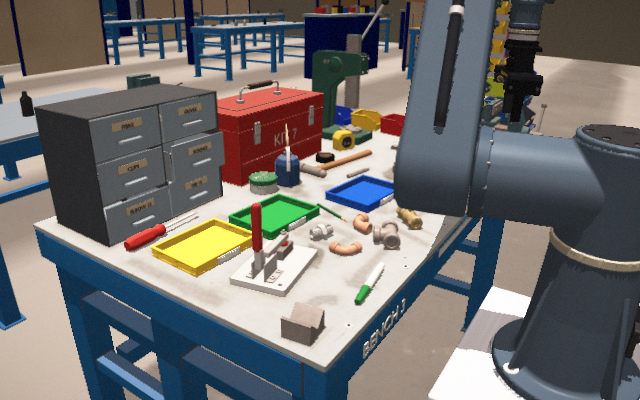

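View pics/side.png

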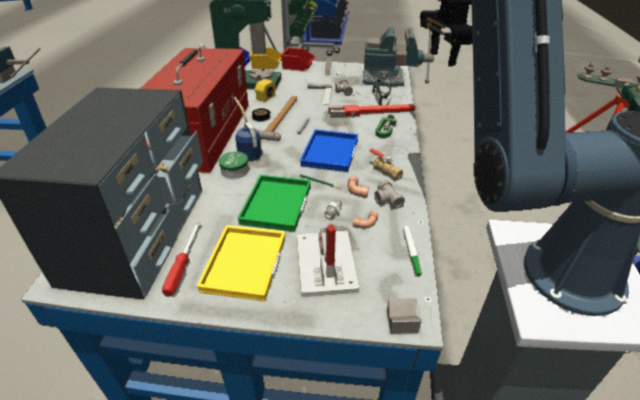

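The side view shows trays yellow (243,262), green (276,202), blue (330,150). The fittings are nipple (333,210), elbows (357,186) and (367,220), tee (389,194) and valve (386,165). The clamp is at (328,255).

```bash
cat >> h.py <<'E'
def topdown(im,W,x0,x1,y0,y1,res=0.001,zmax=0.3):
    # image: rows = x decreasing downward, cols = y decreasing rightward (robot's view ahead)
    h=int((x1-x0)/res);w=int((y1-y0)/res); P=W.reshape(-1,3);C=im.reshape(-1,3)
    ok=np.isfinite(P).all(1)&(P[:,2]<zmax);P=P[ok];C=C[ok]
    r=((x1-P[:,0])/res).astype(int);c=((y1-P[:,1])/res).astype(int)
    k=(r>=0)&(r<h)&(c>=0)&(c<w);o=np.argsort(P[k,2])
    T=np.zeros((h,w,3),np.uint8);Z=np.full((h,w),np.nan)
    T[r[k][o],c[k][o]]=C[k][o];Z[r[k][o],c[k][o]]=P[k,2][o]
    return T,Z
E
python3 - <<'E'
from h import *
f=np.load("side.npz");im,W=f["im"],f["W"]
for n,(u,v) in dict(yel=(243,262),gre=(276,202),blu=(330,150),nip=(333,210),e1=(357,186),e2=(367,220),tee=(389,194),val=(386,165),clamp=(331,230),table=(340,230)).items(): print(n,W[v,u].round(3))
hsv=cv2.cvtColor(im,cv2.COLOR_RGB2HSV)
for n,a,b in(("yel",22,32),("gre",50,80),("blu",105,120)):
    m=(hsv[...,0]>=a)&(hsv[...,0]<=b)&(hsv[...,1]>150)&(hsv[...,2]>60)&(W[...,2]<.035)
    nb,l,s,_=cv2.connectedComponentsWithStats(m.astype(np.uint8)); i=1+s[1:,4].argmax(); P=W[l==i]
    print(n,s[i],cv2.minAreaRect(P[:,:2].astype(np.float32)),P[:,2].max(), np.median(P[:,2]))
E
```

```text
yel [0.677 0.041 0.003]
gre [ 0.648 -0.154  0.005]
blu [ 0.544 -0.4    0.004]
nip [ 0.509 -0.123  0.02 ]
e1 [ 0.46  -0.217  0.022]
e2 [ 0.432 -0.1    0.018]
tee [ 0.383 -0.187  0.027]
val [ 0.39  -0.307  0.029]
clamp [0.494 0.096 0.162]
table [ 0.49  -0.081 -0.001]
yel [ 198  226   86   75 4452] ((0.6730914115905762, 0.04368579760193825), (0.1734647899866104, 0.13043829798698425), 88.03463745117188) 0.024215124619176187 0.003987068761228951
gre [ 239  176   71   55 2713] ((0.6462782025337219, -0.15124404430389404), (0.17424985766410828, 0.12981738150119781), 85.70315551757812) 0.02485948437476493 0.004515182846680066
blu [ 301  130   56   41 1687] ((0.5431228876113892, -0.3945363163948059), (0.17391745746135712, 0.12922239303588867), 83.96546936035156) 0.02482725736608271 0.0042145342525152785
```

```bash
cat >> h.py <<'E'
from scipy.spatial.transform import Rotation as R
def plan(xy,yaw=None,z=None):
    """yaw: wanted world angle of the closing line (tool y), mod pi"""
    s=status.get_obs();M=R.from_quat(s["tool_rot"]).as_matrix();p=s["position"]
    cur=np.arctan2(M[1,1],M[0,1]);roll=0
    if yaw is not None:
        roll=-((yaw-cur+np.pi/2)%np.pi-np.pi/2)      # + roll about down axis lowers world yaw
    c,s_=np.cos(cur-roll),np.sin(cur-roll)
    ty=np.array([c,s_]);tx=np.array([-s_,c])  # with tool z down: x = y cross z
    tx=np.cross([*ty,0],[0,0,-1])[:2]
    d=np.array(xy)-p[:2]
    print("tcp",p.round(4),"yaw",round(cur,4),"q6",s["q"][5].round(3),"roll",round(roll,4),"tx",(d@tx).round(4),"ty",(d@ty).round(4),"tz",None if z is None else round(p[2]-z,4))
E
python3 - <<'E'
from h import *
p=imaging.camera_params("wrist");M=np.linalg.inv(p["camera_from_world"]);s=status.get_obs()
print(M.round(3)); print("cam offset tool",R.from_quat(s["tool_rot"]).as_matrix().T@(M[:3,3]-s["position"]))
plan((.43,-.21),None,.34)
E
```

```text
[[ 0.396  0.88   0.262  0.32 ]
 [-0.918  0.38   0.11  -0.543]
 [-0.003 -0.285  0.959  0.383]
 [ 0.     0.     0.     1.   ]]
cam offset tool [ 0.07789379  0.00088385 -0.16139105]
tcp [ 0.2478 -0.5731  0.2217] yaw -1.1629 q6 -0.179 roll 0 tx 0.3113 ty -0.261 tz -0.1183
```

Call:
{"fn": "arm_command", "kwargs": {
  "deltas": [1,0.02,-0.015,-0.015,0,1,0.045,-0.033,-0.015,0,1,0.045,-0.033,-0.015,0,1,0.045,-0.033,-0.015,0,1,0.045,-0.033,-0.015,0,1,0.045,-0.033,-0.015,0,1,0.045,-0.033,-0.015,0,1,0.045,-0.033,-0.015,0,1,0.02,-0.015,0,0,1,0,0,0,0,1,0,0,0,0]
}}

```text
time: 1.48
position: [0.4697, -0.193, 0.3428]
tool_rot: [0.979, 0.203, -0.0, 0.0]
ft_force: [0.2, -0.0, -0.4]
grip_width: 0.087
grip_force: 0.0
```

```bash
python3 - <<'E'
from h import *
im,d,p=cam("wrist"); W=world(d,p); np.savez("w1",im=im,W=W); save("w1",im)
T,Z=topdown(im,W,.32,.58,-.38,-.04,.0008); cv2.imwrite("pics/td1.png",cv2.resize(T,None,fx=1.8,fy=1.8)[...,::-1])
m=(W[...,2]>.006)&(W[...,2]<.06)
m=cv2.morphologyEx(m.astype(np.uint8),cv2.MORPH_OPEN,np.ones((3,3)))
nb,l,s,c=cv2.connectedComponentsWithStats(m)
for i in range(1,nb):
    if s[i,4]>300:
        P=W[l==i]; print(c[i].round(),s[i,4],cv2.minAreaRect(P[:,:2].astype(np.float32)),P[:,2].max().round(4),im[l==i].mean(0).round())
E
```

```text
[239.  21.] 767 ((0.614453911781311, 0.019843690097332), (0.0643666610121727, 0.16865015029907227), 22.855525970458984) 0.0245 [175. 153.  60.]
[349.  53.] 1613 ((0.6464370489120483, -0.15538087487220764), (0.1719222217798233, 0.1348418891429901), 86.2292251586914) 0.0245 [ 58. 112.  66.]
[458.   9.] 980 ((0.7628123164176941, -0.2877342700958252), (0.030001981183886528, 0.0703577846288681), 17.224050521850586) 0.0414 [63. 88. 66.]
[606.  26.] 1799 ((0.8442619442939758, -0.5273542404174805), (0.005855308845639229, 0.1716460883617401), 0.1061733290553093) 0.06 [55. 18. 16.]
[485.  38.] 812 ((0.745246171951294, -0.343143492937088), (0.06716922670602798, 0.039996229112148285), 48.36944580078125) 0.0599 [32. 38. 47.]
[567. 104.] 3232 ((0.7231168150901794, -0.5783057808876038), (0.2908819019794464, 0.09798771142959595), 82.95655059814453) 0.0297 [111.  90.  71.]
[211.  87.] 6901 ((0.5106067657470703, 0.01905689388513565), (0.11040926724672318, 0.16050058603286743), 12.259085655212402) 0.0598 [167. 167. 164.]
[610.  86.] 1002 ((0.7843161225318909, -0.5852868556976318), (0.060311462730169296
[... 976 characters left out ...]
694633484, -0.03068261593580246), (0.01530948095023632, 0.13342462480068207), 7.869711875915527) 0.0167 [142. 153. 132.]
[306. 209.] 936 ((0.38661253452301025, -0.1997307389974594), (0.053035154938697815, 0.07196378707885742), 30.0933780670166) 0.0366 [88. 83. 77.]
[550. 225.] 921 ((0.531754732131958, -0.6325794458389282), (0.07906066626310349, 0.047986358404159546), 14.622076034545898) 0.0249 [107.  81.  74.]
[369. 232.] 876 ((0.394121378660202, -0.3240949511528015), (0.03175817430019379, 0.10456984490156174), 47.55550003051758) 0.0496 [93. 73. 61.]
[621. 256.] 800 ((0.5424231290817261, -0.8070660829544067), (0.05104082450270653, 0.07663562893867493), 7.873570919036865) 0.0382 [91. 86. 79.]
```

```bash
python3 - <<'E'
from h import *
f=np.load("w1.npz");im=f["im"]
cv2.imwrite("pics/w1c.png",cv2.resize(im[90:290,180:440],None,fx=3,fy=3,interpolation=cv2.INTER_CUBIC)[...,::-1])
E
```

```text
(no output)
```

View pics/w1c.png

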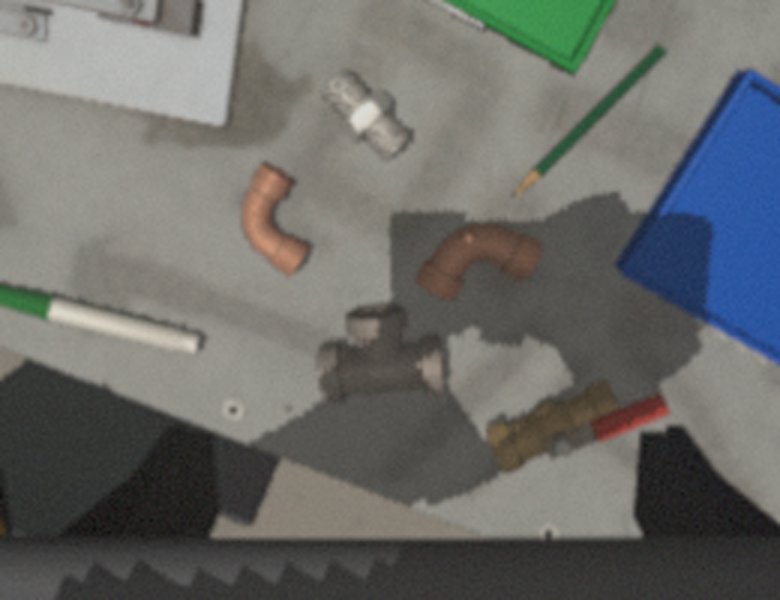

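View pics/td1.png

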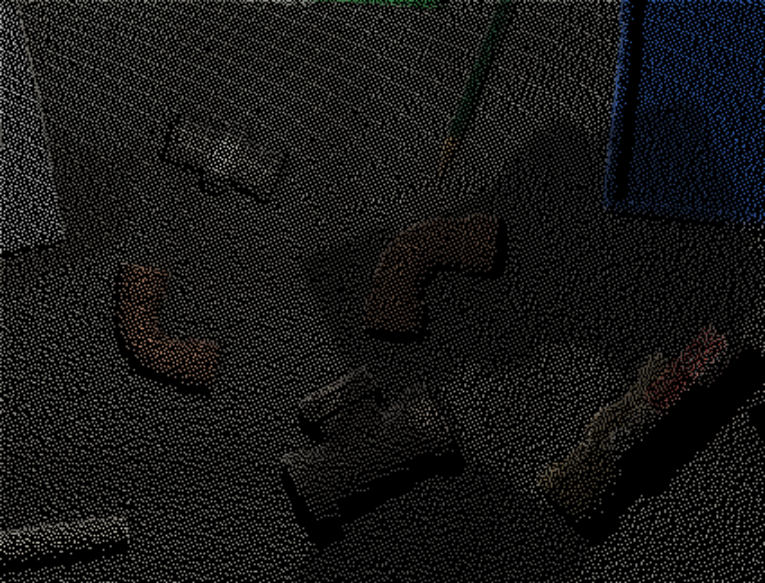

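The wrist crop shows nipple (367,113), small elbow (275,220), big elbow (480,250), tee (385,345) with its branch up, and valve (550,425) with its lever toward lower right. Next I check tall obstacles around the trays.

```bash
python3 - <<'E'
from h import *
G={}
for n in("side","scene","w1"):
    f=np.load(n+".npz");P=f["W"].reshape(-1,3);P=P[np.isfinite(P).all(1)&(P[:,2]>.045)&(P[:,2]<.6)]
    P=P[(P[:,0]>.42)&(P[:,0]<.86)&(P[:,1]>-.52)&(P[:,1]<.22)]
    if n=="scene": P=P[P[:,0]>.5]
    for x,y,z in P:
        k=(int(x//.02),int(y//.02)); G.setdefault(k,[]).append(z)
print("cols y*100 from 20 down; cells max z in cm; rows x")
for i in range(42,20,-1):
    print(f"{i*2:3d}",*(f"{int(np.max(G[i,j])*100):2d}" if (i,j) in G and len(G[i,j])>3 else " ." for j in range(10,-26,-1)))
E
```

```text
cols y*100 from 20 down; cells max z in cm; rows x
 84  .  .  . 27 27 27 27 27 27 27 27 27 27 27 27 27 27 27 27 27 27  .  . 19 19 19 19 19 19 19 19 19 19 19 19 19
 82  .  .  . 26 27 27 27 26 26 26 26 26 26 26 26 26 26 26 26 26 26  .  .  .  .  . 18 18 18  . 16 19  .  . 18  .
 80  .  .  .  .  .  .  .  .  .  .  . 17 17 17 17 17 17 17 17 17  .  .  .  .  .  .  .  .  .  .  . 14  .  .  .  .
 78  .  .  .  .  .  .  .  .  .  .  .  .  .  .  .  .  .  .  .  .  .  .  .  .  .  .  .  7  8 14 14  .  .  .  .  .
 76  .  .  .  .  .  .  .  .  .  .  .  .  .  .  .  .  .  .  .  .  .  .  .  .  .  .  .  8 11 14 14  .  .  .  .  .
 74  .  .  .  .  .  .  .  .  .  .  .  .  .  .  .  .  .  .  .  .  .  .  .  .  .  .  . 10 11 10  7  .  .  .  .  .
 72  .  .  .  .  .  .  .  .  .  .  .  .  .  .  .  .  .  .  .  .  .  .  .  .  .  .  .  9  7  7  6  .  .  .  .  .
 70  .  .  .  .  .  .  .  .  .  .  .  .  .  .  .  .  .  .  .  .  .  .  .  .  .  .  .  .  .  .  .  .  .  .  .  .
 68  .  .  .  .  .  .  .  .  .  .  .  .  .  .  .  .  .  .  .  .  .  .  .  .  .  .  .  .  .  .  .  .  .  .  .  .
 66  .  .  .  .  .  .  .  .  .  .  .  .  
[... 714 characters left out ...]
.  .  .  .  .  .  .  .  .  .
 52  .  .  .  .  .  .  .  .  .  .  5  6  5  .  .  .  .  .  .  .  .  . 43 45 43  .  .  .  .  .  .  .  .  .  .  .
 50  .  .  .  .  .  . 16 16  5  5  6  6  6  .  .  .  .  .  .  . 46 45 45 45 45  .  .  .  .  .  .  .  .  .  .  .
 48  .  .  .  .  .  . 16 16  5  5  .  .  .  .  .  .  . 43 46 46 46 45 43 44 43  .  .  .  .  .  .  .  .  .  .  .
 46  .  .  .  .  .  .  .  .  .  .  .  .  .  .  . 44 45 46 46  .  .  . 39 43  .  .  .  .  .  .  .  .  .  .  .  .
 44  .  .  .  .  .  .  .  .  .  .  .  .  .  .  .  . 45 45 42  .  .  .  . 41  .  .  .  .  .  .  .  .  .  .  .  .
 42  .  .  .  .  .  .  .  .  .  .  .  .  .  .  .  .  .  .  .  .  .  .  .  .  .  .  .  .  4  .  .  .  .  .  .  .
```

```bash
python3 - <<'E'
from h import *
plan((.4626,-.2291),.687,.003)
E
```

```text
tcp [ 0.4696 -0.1935  0.3426] yaw -1.1635 q6 0.553 roll 1.2911 tx 0.0231 ty 0.028 tz 0.3396
```

Call:
{"fn": "arm_command", "kwargs": {
  "deltas": [1,0,0,0.01,0.16,1,0,0,0.025,0.16,1,0,0,0.025,0.16,1,0,0,0.025,0.16,1,0,0,0.025,0.16,1,0,0,0.025,0.16,1,0,0,0.025,0.16,1,0,0,0.025,0.171,1,0.012,0.014,0.025,0,1,0.011,0.014,0.02,0,1,0,0,0,0,1,0,0,0,0]
}}

```text
time: 3.02
position: [0.4631, -0.2293, 0.113]
tool_rot: [0.904, -0.428, 0.0, -0.0]
ft_force: [-0.8, 1.3, -0.4]
grip_width: 0.0871
grip_force: 0.0
```

```bash
python3 - <<'E'
from h import *
plan((.4626,-.2291),.687,.003)
im,d,p=cam("wrist"); W=world(d,p); save("w2",im)
m=(W[...,2]>.006)&(W[...,2]<.06)
m=cv2.morphologyEx(m.astype(np.uint8),cv2.MORPH_OPEN,np.ones((3,3)))
nb,l,s,c=cv2.connectedComponentsWithStats(m)
for i in range(1,nb):
    P=W[l==i]
    if s[i,4]>300 and abs(P[:,0].mean()-.43)<.1 and abs(P[:,1].mean()+.2)<.16:
        print(c[i].round(),s[i,4],cv2.minAreaRect(P[:,:2].astype(np.float32)),P[:,2].max().round(4),im[l==i].mean(0).round())
E
```

```text
tcp [ 0.4631 -0.2293  0.113 ] yaw -2.4555 q6 1.779 roll -0.0009 tx -0.0004 ty 0.0003 tz 0.11
[365.  55.] 2437 ((0.516837477684021, -0.3451922535896301), (0.18319734930992126, 0.09295408427715302), 38.47284698486328) 0.0238 [ 58.  91. 153.]
[448. 175.] 3721 ((0.3949461579322815, -0.32364359498023987), (0.03261895850300789, 0.10436324775218964), 48.34534454345703) 0.0497 [98. 73. 60.]
[323. 203.] 1919 ((0.46134573221206665, -0.23062552511692047), (0.03888971358537674, 0.07511637359857559), 39.103248596191406) 0.0249 [126.  96.  79.]
[223. 238.] 811 ((0.5143387317657471, -0.14250284433364868), (0.05016358941793442, 0.0239137951284647), 64.0882797241211) 0.0292 [138. 134. 126.]
[367. 254.] 1349 ((0.39834025502204895, -0.21631823480129242), (0.06187405809760094, 0.03271638602018356), 49.81238555908203) 0.0362 [78. 73. 67.]
[275. 302.] 797 ((0.430370569229126, -0.11141376942396164), (0.0639219805598259, 0.02671569399535656), 38.86995315551758) 0.0204 [161. 121.  99.]
[365. 302.] 526 ((0.36529800295829773, -0.18144385516643524), (0.035926271229982376, 0.0189998596906662), 30.351106643676758) 0.036 [78. 73. 69.]
```

View pics/w2.png

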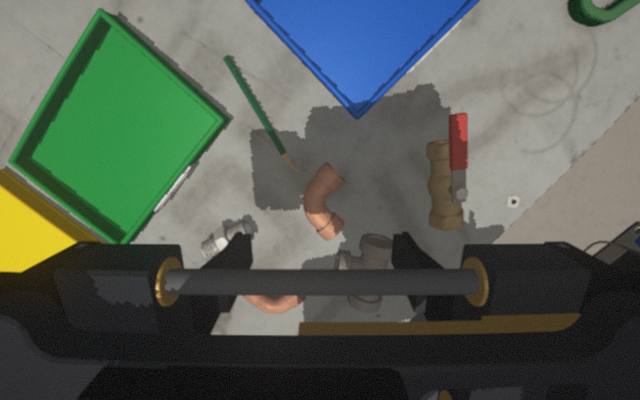

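The elbow (323,203) lies centred along the closing line, and the pose agrees within 1 mm. I descend with the fingers part-open.

Call:
{"fn": "arm_command", "kwargs": {
  "deltas": [0.5,0,0,0,0,0.5,0,0,0.03,0,0.5,0,0,0.035,0,0.5,0,0,0.025,0,0.5,0,0,0.013,0,0.5,0,0,0.007,0,0.5,0,0,0,0,-1,0,0,0,0,-1,0,0,0,0,-1,0,0,0,0,-1,0,0,0,0,-1,0,0,0,0],
  "newtons": 30
}}

```text
time: 4.58
position: [0.4632, -0.2291, 0.0029]
tool_rot: [0.904, -0.427, 0.0, 0.0]
ft_force: [-0.9, -0.2, 3.6]
grip_width: 0.0376
grip_force: 30.0
```

Call:
{"fn": "arm_command", "kwargs": {
  "deltas": [-1,0,0,-0.01,0,-1,0,0,-0.03,0,-1,0,0,-0.04,0,-1,0,0,-0.03,0,-1,0,0,0,0]
}}

```text
time: 5.2
position: [0.4647, -0.2298, 0.115]
tool_rot: [0.904, -0.427, 0.003, 0.001]
ft_force: [0.4, 0.5, -1.8]
grip_width: 0.0372
grip_force: 30.0
```

```bash
cat >> h.py <<'E'
TR=dict(b=((.543,-.3945),np.radians(-6.0)),g=((.6463,-.1525),np.radians(-4.2)),y=((.6731,.0437),np.radians(-1.97)))
def tray(t,x,y,ang,z):
    """ang: closing line in tray frame"""
    c,a=TR[t];p=np.array(c)+[x*np.cos(a)-y*np.sin(a),x*np.sin(a)+y*np.cos(a)]
    print(p.round(4));plan(p,a+ang,z)
E
python3 - <<'E'
from h import *
tray("b",.0018,-.0362,np.pi/4,.0085)
print(status.get_obs()["grip_width"],status.get_obs()["grip_force"])
E
```

```text
[ 0.541  -0.4307]
tcp [ 0.4647 -0.2298  0.115 ] yaw -2.4539 q6 1.779 roll 0.007 tx 0.2042 ty 0.0671 tz 0.1065
0.03723669315771342 29.99962743924698
```

Call:
{"fn": "arm_command", "kwargs": {
  "deltas": [-1,0.018,0.006,0,0,-1,0.035,0.0115,0,0,-1,0.045,0.015,0,0,-1,0.045,0.015,0,0,-1,0.038,0.0125,0,0,-1,0.023,0.0071,0.01,0,-1,0,0,0.025,0,-1,0,0,0.025,0,-1,0,0,0.015,0,-1,0,0,0,0]
}}

```text
time: 6.45
position: [0.5398, -0.4285, 0.035]
tool_rot: [0.904, -0.428, -0.002, -0.001]
ft_force: [-0.1, -0.2, 0.5]
grip_width: 0.0376
grip_force: 30.0
```

```bash
python3 - <<'E'
from h import *
tray("b",.0018,-.0362,np.pi/4,.0075)
E
```

```text
[ 0.541  -0.4307]
tcp [ 0.5398 -0.4285  0.035 ] yaw -2.4543 q6 1.622 roll 0.0066 tx 0.0025 ty 0.0004 tz 0.0275
```

Call:
{"fn": "arm_command", "kwargs": {
  "deltas": [-1,0,0,0.015,0,-1,0,0,0.009,0,-1,0,0,0.004,0,-1,0,0,0,0,-1,0,0,0,0]
}}

```text
time: 7.08
position: [0.5412, -0.4293, 0.01]
tool_rot: [0.904, -0.427, 0.0, 0.0]
ft_force: [0.8, 0.3, -0.7]
grip_width: 0.0376
grip_force: 30.0
```

Call:
{"fn": "arm_command", "kwargs": {
  "deltas": [-1,0,0,0.0025,0,-1,0,0,0,0,0.25,0,0,0,0,0.25,0,0,0,0,0.25,0,0,0,0,0.25,0,0,-0.01,0,0.25,0,0,-0.03,0,0.25,0,0,-0.04,0,0.25,0,0,-0.03,0,1,0,0,0,0]
}}

```text
time: 8.32
position: [0.5426, -0.4309, 0.1211]
tool_rot: [0.904, -0.427, 0.004, 0.001]
ft_force: [0.2, -0.0, 0.1]
grip_width: 0.059
grip_force: 0.0
```

```bash
python3 - <<'E'
from h import *
im,d,p=cam("wrist"); save("w3",im); W=world(d,p)
a=np.radians(123.8);c=np.array([.43295,-.11165])+.0008*np.array([np.cos(a),np.sin(a)])
print(c);plan(c,a,.003)
for n,q,yw in(("nip",(.5104,-.1396),np.radians(-20.8)),("tee",(.3866+.0017,-.1997+.001),np.radians(30.1)),("val",(.3945-.0089,-.3239+.0081),np.radians(47.9))): print(n);plan(q,yw,.003)
E
```

```text
[ 0.43250496 -0.11098521]
tcp [ 0.5414 -0.4297  0.1188] yaw -2.454 q6 1.622 roll -1.4732 tx 0.0868 ty -0.3255 tz 0.1158
nip
tcp [ 0.5414 -0.4297  0.1188] yaw -2.454 q6 1.622 roll 1.0506 tx -0.2602 ty 0.1321 tz 0.1158
tee
tcp [ 0.5414 -0.4297  0.1188] yaw -2.454 q6 1.622 roll 0.1622 tx -0.2767 ty 0.0166 tz 0.1158
val
tcp [ 0.5414 -0.4297  0.1188] yaw -2.454 q6 1.622 roll -0.1485 tx -0.192 ty 0.0199 tz 0.1158
```

View pics/w3.png

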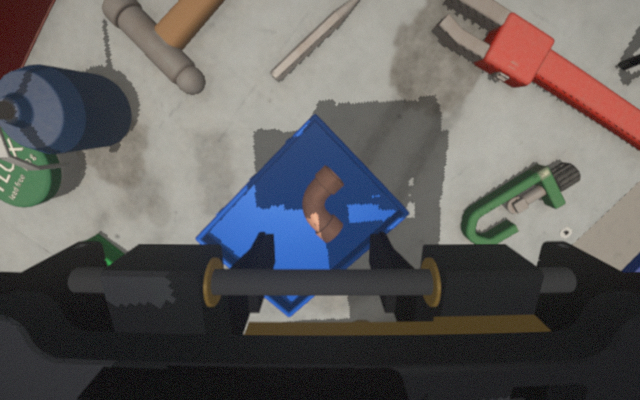

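The big elbow lies flat in the blue tray at (325,205), as intended. Next is the small elbow.

Call:
{"fn": "arm_command", "kwargs": {
  "deltas": [1,0,0,0,-0.12,1,0,0,0,-0.17,1,0,0,0,-0.17,1,0,0,0,-0.17,1,0,0,0,-0.17,1,0,0,0,-0.17,1,0,0,0,-0.17,1,0,0,0,-0.17,1,0,0,0,-0.163,1,0,0,0,0]
}}

```text
time: 9.62
position: [0.54, -0.4282, 0.1152]
tool_rot: [0.957, 0.29, -0.001, -0.002]
ft_force: [-0.3, 0.5, 0.8]
grip_width: 0.0872
grip_force: 0.0
```

Call:
{"fn": "arm_command", "kwargs": {
  "deltas": [1,0.006,-0.0255,0,0,1,0.011,-0.04,0,0,1,0.0125,-0.045,0,0,1,0.0125,-0.045,0,0,1,0.0125,-0.045,0,0,1,0.0125,-0.045,0,0,1,0.011,-0.04,0,0,1,0.006,-0.025,0,0,1,0.003,-0.015,0.02,0,0.5,0,0,0.02,0,0.5,0,0,0,0,0.5,0,0,0,0]
}}

```text
time: 11.12
position: [0.4324, -0.1105, 0.0772]
tool_rot: [0.957, 0.29, 0.0, 0.0]
ft_force: [-0.5, 0.4, -0.9]
grip_width: 0.0681
grip_force: 0.0
```

```bash
python3 - <<'E'
from h import *
a=np.radians(123.8);c=np.array([.43295,-.11165])+.0008*np.array([np.cos(a),np.sin(a)])
plan(c,a,.003)
im,d,p=cam("wrist"); W=world(d,p); save("w4",im)
m=(W[...,2]>.006)&(W[...,2]<.06)
m=cv2.morphologyEx(m.astype(np.uint8),cv2.MORPH_OPEN,np.ones((3,3)))
nb,l,s,c=cv2.connectedComponentsWithStats(m)
for i in range(1,nb):
    P=W[l==i]
    if s[i,4]>300 and abs(P[:,0].mean()-.43)<.1 and abs(P[:,1].mean()+.2)<.16:
        print(c[i].round(),s[i,4],cv2.minAreaRect(P[:,:2].astype(np.float32)),P[:,2].max().round(4),im[l==i].mean(0).round())
E
```

```text
tcp [ 0.4324 -0.1105  0.0772] yaw -0.9825 q6 0.481 roll -0.0016 tx -0.0002 ty 0.0005 tz 0.0742
[408. 156.] 2030 ((0.5100165009498596, -0.1401771605014801), (0.05003315582871437, 0.03181614726781845), 68.09727478027344) 0.0291 [144. 140. 132.]
[322. 212.] 1832 ((0.43355101346969604, -0.11165134608745575), (0.06605309247970581, 0.03400909900665283), 34.72056198120117) 0.0204 [110.  83.  69.]
[365. 309.] 1648 ((0.383084774017334, -0.18877381086349487), (0.03686486929655075, 0.06473495066165924), 48.89406204223633) 0.0365 [71. 67. 61.]
```

Call:
{"fn": "arm_command", "kwargs": {
  "deltas": [0.5,0,0,0.025,0,0.5,0,0,0.03,0,0.5,0,0,0.014,0,0.5,0,0,0.005,0,0.5,0,0,0,0,-1,0,0,0,0,-1,0,0,0,0,-1,0,0,0,0,-1,0,0,0,0,-1,0,0,0,0]
}}

```text
time: 12.42
position: [0.4324, -0.1104, 0.0033]
tool_rot: [0.957, 0.291, 0.0, 0.0]
ft_force: [-0.4, -0.6, 2.1]
grip_width: 0.0331
grip_force: 30.0
```

Call:
{"fn": "arm_command", "kwargs": {
  "deltas": [-1,0,0,-0.01,0,-1,0,0,-0.03,0,-1,0,0,-0.04,0,-1,0,0,-0.03,0,-1,0,0,0,0,-1,0,0,0,0]
}}

```text
time: 13.18
position: [0.4316, -0.1099, 0.1129]
tool_rot: [0.957, 0.291, -0.0, -0.0]
ft_force: [-0.1, -0.1, -0.7]
grip_width: 0.033
grip_force: 30.0
```

```bash
python3 - <<'E'
from h import *
# outward = tray (-1,1)/sqrt2 * .003
tray("b",-.0021,.038+.0021,-np.pi/4,.0075)
E
```

```text
[ 0.5451 -0.3544]
tcp [ 0.4316 -0.1099  0.1129] yaw -0.981 q6 0.48 roll -0.0909 tx -0.0656 ty 0.2615 tz 0.1054
```

Call:
{"fn": "arm_command", "kwargs": {
  "deltas": [-1,0,0,0,-0.09,-1,-0.0056,0.0215,0,0,-1,-0.01,0.04,0,0,-1,-0.0115,0.046,0,0,-1,-0.0115,0.046,0,0,-1,-0.011,0.045,0,0,-1,-0.01,0.04,0,0,-1,-0.006,0.023,0.01,0,-1,0,0,0.03,0,-1,0,0,0.025,0,-1,0,0,0,0,-1,0,0,0,0]
}}

```text
time: 14.68
position: [0.5458, -0.3559, 0.0481]
tool_rot: [0.943, 0.333, 0.0, 0.0]
ft_force: [0.6, -0.2, 0.3]
grip_width: 0.033
grip_force: 30.0
```

```bash
python3 - <<'E'
from h import *
tray("b",-.0021,.038+.0021,-np.pi/4,.0078)
E
```

```text
[ 0.5451 -0.3544]
tcp [ 0.5458 -0.3559  0.0481] yaw -0.8921 q6 0.143 roll -0.002 tx 0.0004 ty -0.0016 tz 0.0403
```

Good; lower, release, retreat.

Call:
{"fn": "arm_command", "kwargs": {
  "deltas": [-1,0,0,0.02,0,-1,0,0,0.012,0,-1,0,0,0.006,0,-1,0,0,0.0025,0,-1,0,0,0,0,0.2,0,0,0,0,0.2,0,0,0,0,0.2,0,0,0,0]
}}

```text
time: 15.68
position: [0.5456, -0.3549, 0.0077]
tool_rot: [0.943, 0.333, 0.0, 0.0]
ft_force: [-0.4, -0.4, -0.1]
grip_width: 0.0504
grip_force: 0.0
```

Call:
{"fn": "arm_command", "kwargs": {
  "deltas": [0.2,0,0,-0.01,0,0.2,0,0,-0.03,0,0.2,0,0,-0.04,0,1,0,0,-0.03,0,1,0,0,0,0]
}}

```text
time: 16.3
position: [0.5473, -0.3564, 0.1212]
tool_rot: [0.943, 0.333, 0.002, 0.003]
ft_force: [0.0, 0.8, 0.1]
grip_width: 0.0647
grip_force: 0.0
```

```bash
python3 - <<'E'
from h import *
a=np.radians(47.9);plan((.3945-.0089,-.3239+.0081),a,.004)
a=np.radians(30.1);plan((.3883,-.1987),a,.004)
E
```

```text
tcp [ 0.5473 -0.3564  0.1212] yaw -0.891 q6 0.143 roll 1.4146 tx -0.1472 ty 0.0783 tz 0.1172
tcp [ 0.5473 -0.3564  0.1212] yaw -0.891 q6 0.143 roll -1.4164 tx 0.2161 ty -0.0584 tz 0.1172
```

Call:
{"fn": "arm_command", "kwargs": {
  "deltas": [1,0,0,0,-0.107,1,0,0,0,-0.18,1,0,0,0,-0.18,1,0,0,0,-0.18,1,0,0,0,-0.18,1,0,0,0,-0.18,1,0,0,0,-0.18,1,0,0,0,-0.18,1,0,0,0,-0.18,1,0,0,0,-0.18,1,0,0,0,0]
}}

```text
time: 17.68
position: [0.5448, -0.3542, 0.1163]
tool_rot: [0.36, 0.933, 0.0, -0.001]
ft_force: [1.0, 0.9, 0.2]
grip_width: 0.0873
grip_force: 0.0
```

Call:
{"fn": "arm_command", "kwargs": {
  "deltas": [0.3,0.0172,-0.0083,0,0,0.3,0.035,-0.0185,0,0,0.3,0.04,-0.021,0,0,0.3,0.035,-0.0185,0,0,0.3,0.015,-0.009,0,0,0.3,0.005,-0.003,0.015,0,0.3,0,0,0.01,0,0.3,0,0,0,0,0.3,0,0,0,0]
}}

```text
time: 18.8
position: [0.3843, -0.3145, 0.0925]
tool_rot: [0.359, 0.933, -0.0, 0.0]
ft_force: [-1.2, -0.2, 0.1]
grip_width: 0.0565
grip_force: 0.0
```

```bash
python3 - <<'E'
from h import *
plan((.3945-.0089,-.3239+.0081),np.radians(47.9),.004)
im,d,p=cam("wrist"); W=world(d,p); save("w5",im)
m=(W[...,2]>.006)&(W[...,2]<.06)
m=cv2.morphologyEx(m.astype(np.uint8),cv2.MORPH_OPEN,np.ones((3,3)))
nb,l,s,c=cv2.connectedComponentsWithStats(m)
for i in range(1,nb):
    P=W[l==i]
    if s[i,4]>300 and abs(P[:,0].mean()-.43)<.15 and abs(P[:,1].mean()+.2)<.26:
        print(c[i].round(),s[i,4],cv2.minAreaRect(P[:,:2].astype(np.float32)),P[:,2].max().round(4),im[l==i].mean(0).round())
E
```

```text
tcp [ 0.3843 -0.3145  0.0925] yaw 0.8357 q6 -1.747 roll -0.0004 tx -0.0019 ty -0.0001 tz 0.0885
[628.  95.] 1369 ((0.4861657917499542, -0.05969930812716484), (0.03171252831816673, 0.0629238709807396), 63.51638412475586) 0.0162 [151. 146. 138.]
[430. 116.] 5364 ((0.38586556911468506, -0.20048576593399048), (0.053877752274274826, 0.07219454646110535), 29.50139808654785) 0.0368 [102.  95.  89.]
[565. 183.] 1840 ((0.508929967880249, -0.14057621359825134), (0.052701860666275024, 0.02977779135107994), 79.36326599121094) 0.0294 [140. 135. 128.]
[320. 213.] 3317 ((0.38454800844192505, -0.3173292577266693), (0.03314749151468277, 0.08088456094264984), 47.51609802246094) 0.0499 [98. 81. 65.]
[351. 310.] 722 ((0.48189684748649597, -0.367397278547287), (0.06627491116523743, 0.0085566071793437), 79.88525390625) 0.0229 [ 75.  92. 123.]
```

View pics/w5.png

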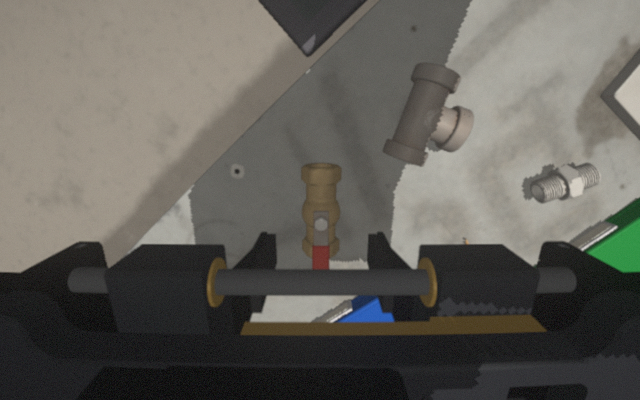

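The valve (320,213) is centred between the fingers. The tee is at (430,116) and the nipple at (565,183).

Call:
{"fn": "arm_command", "kwargs": {
  "deltas": [0.3,-0.002,0,0.025,0,0.3,0,0,0.035,0,0.3,0,0,0.02,0,0.3,0,0,0.0085,0,0.3,0,0,0,0,-1,0,0,0,0,-1,0,0,0,0,-1,0,0,0,0,-1,0,0,0,0,-1,0,0,0,0],
  "newtons": 45
}}

```text
time: 20.1
position: [0.3854, -0.316, 0.0045]
tool_rot: [0.359, 0.933, -0.0, 0.0]
ft_force: [-1.8, -0.5, 5.4]
grip_width: 0.0313
grip_force: 45.0
```

Call:
{"fn": "arm_command", "kwargs": {
  "deltas": [-1,0,0,-0.01,0,-1,0,0,-0.025,0,-1,0,0,-0.035,0,-1,0,0,-0.03,0,-1,0,0,0,0,-1,0,0,0,0]
}}

```text
time: 20.85
position: [0.3847, -0.3148, 0.1033]
tool_rot: [0.359, 0.933, 0.001, -0.001]
ft_force: [-0.9, 0.2, -2.9]
grip_width: 0.031
grip_force: 45.0
```

```bash
python3 - <<'E'
from h import *
tray("g",0,.012,0,.0088)
E
```

```text
[ 0.6472 -0.1405]
tcp [ 0.3847 -0.3148  0.1033] yaw 0.8359 q6 -1.747 roll 0.9092 tx 0.193 ty 0.249 tz 0.0945
```

Call:
{"fn": "arm_command", "kwargs": {
  "deltas": [-1,0,0,0,0.1,-1,0,0,0,0.16,-1,0,0,0,0.16,-1,0,0,0,0.16,-1,0,0,0,0.16,-1,0,0,0,0.169,-1,0,0,0,0]
}}

```text
time: 21.72
position: [0.3845, -0.3146, 0.1025]
tool_rot: [0.732, 0.682, 0.0, -0.002]
ft_force: [-1.1, 1.0, -3.2]
grip_width: 0.0313
grip_force: 45.0
```

Call:
{"fn": "arm_command", "kwargs": {
  "deltas": [-1,0.016,0.021,0,0,-1,0.03,0.038,0,0,-1,0.035,0.045,0,0,-1,0.035,0.045,0,0,-1,0.034,0.044,0,0,-1,0.028,0.036,0,0,-1,0.015,0.02,0.01,0,-1,0,0,0.03,0,-1,0,0,0.02,0,-1,0,0,0,0,-1,0,0,0,0]
}}

```text
time: 23.1
position: [0.6478, -0.1418, 0.0443]
tool_rot: [0.732, 0.681, 0.0, 0.0]
ft_force: [0.4, 1.3, -2.6]
grip_width: 0.031
grip_force: 45.0
```

```bash
python3 - <<'E'
from h import *
tray("g",0,.012,0,.0088)
print(status.get_obs()["grip_width"])
E
```

```text
[ 0.6472 -0.1405]
tcp [ 0.6478 -0.1418  0.0443] yaw -0.0732 q6 -0.311 roll 0.0001 tx 0.0012 ty -0.0007 tz 0.0355
0.03103228778140006
```

Call:
{"fn": "arm_command", "kwargs": {
  "deltas": [-1,0.001,0,0.018,0,-1,0,0,0.01,0,-1,0,0,0.005,0,-1,0,0,0.0025,0,-1,0,0,0,0,-1,0,0,0,0,0.2,0,0,0,0,0.2,0,0,0,0,0.2,0,0,0,0]
}}

```text
time: 24.22
position: [0.6482, -0.1405, 0.009]
tool_rot: [0.732, 0.681, 0.0, 0.001]
ft_force: [0.1, -0.3, 0.9]
grip_width: 0.0499
grip_force: 0.0
```

Call:
{"fn": "arm_command", "kwargs": {
  "deltas": [0.2,0,0,-0.01,0,0.2,0,0,-0.03,0,0.2,0,0,-0.04,0,1,0,0,-0.03,0,1,0,0,0,0]
}}

```text
time: 24.85
position: [0.6501, -0.1411, 0.1223]
tool_rot: [0.732, 0.681, 0.002, 0.003]
ft_force: [-0.1, -0.8, 0.2]
grip_width: 0.0649
grip_force: 0.0
```

```bash
python3 - <<'E'
from h import *
plan((.3859+.0017,-.2005+.001),np.radians(29.7),.004)
plan((.510,-.140),np.radians(-21.3),.004)
E
```

```text
tcp [ 0.6501 -0.1411  0.1223] yaw -0.0729 q6 -0.308 roll -0.5913 tx 0.0793 ty -0.2569 tz 0.1183
tcp [ 0.6501 -0.1411  0.1223] yaw -0.0729 q6 -0.308 roll 0.2988 tx -0.0499 ty -0.1309 tz 0.1183
```

Call:
{"fn": "arm_command", "kwargs": {
  "deltas": [0.3,0,0,0,0.15,0.3,0,0,0,0.149,0.3,-0.006,-0.015,0,0,0.3,-0.015,-0.04,0,0,0.3,-0.017,-0.043,0,0,0.3,-0.012,-0.03,0.01,0,0.3,0,0,0.03,0,0.3,0,0,0,0,0.3,0,0,0,0]
}}

```text
time: 25.98
position: [0.5108, -0.1404, 0.0786]
tool_rot: [0.826, 0.564, 0.0, 0.0]
ft_force: [0.5, -0.2, 0.4]
grip_width: 0.0565
grip_force: 0.0
```

```bash
python3 - <<'E'
from h import *
plan((.510,-.140),np.radians(-21.3),.003)
im,d,p=cam("wrist"); W=world(d,p); save("w6",im)
m=(W[...,2]>.006)&(W[...,2]<.06)
m=cv2.morphologyEx(m.astype(np.uint8),cv2.MORPH_OPEN,np.ones((3,3)))
nb,l,s,c=cv2.connectedComponentsWithStats(m)
for i in range(1,nb):
    P=W[l==i]
    if s[i,4]>300 and abs(P[:,0].mean()-.43)<.15 and abs(P[:,1].mean()+.2)<.26:
        print(c[i].round(),s[i,4],cv2.minAreaRect(P[:,:2].astype(np.float32)),P[:,2].max().round(4),P[P[:,2]>.025].mean(0).round(4))
E
```

```text
tcp [ 0.5108 -0.1404  0.0786] yaw -0.3719 q6 -0.108 roll -0.0002 tx 0.0001 ty -0.0009 tz 0.0756
[256.  57.] 19353 ((0.5132105946540833, 0.0032906830310821533), (0.10976263880729675, 0.1279500424861908), 12.132802963256836) 0.0598 [ 0.5177 -0.0144  0.0472]
[ 76. 163.] 3115 ((0.336141437292099, -0.030485153198242188), (0.01569991186261177, 0.13508614897727966), 8.298347473144531) 0.0166 [nan nan nan]
[321. 213.] 1774 ((0.5103153586387634, -0.1405925452709198), (0.050380889326334, 0.0316946916282177), 67.82949829101562) 0.0296 [ 0.5103 -0.1399  0.0271]<stdin>:10: RuntimeWarning: Mean of empty slice.
  ret = um.true_divide(
```

View pics/w6.png

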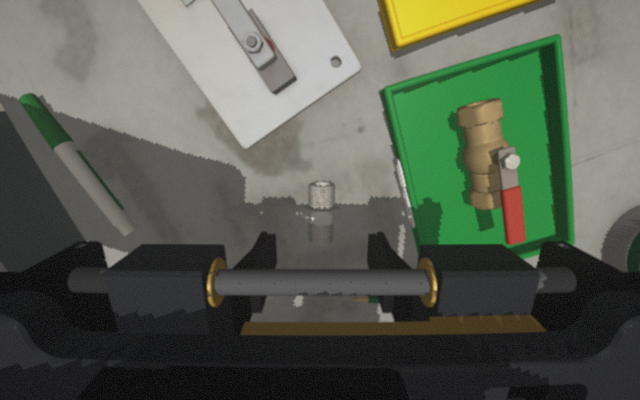

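The valve sits flat in the green tray (485,165), and the nipple is centred between the fingers (321,200).

Call:
{"fn": "arm_command", "kwargs": {
  "deltas": [0.3,0,-0.0005,0.025,0,0.3,0,0,0.03,0,0.3,0,0,0.015,0,0.3,0,0,0.0055,0,0.3,0,0,0,0,-1,0,0,0,0,-1,0,0,0,0,-1,0,0,0,0,-1,0,0,0,0],
  "newtons": 35
}}

```text
time: 27.15
position: [0.5101, -0.1403, 0.0034]
tool_rot: [0.826, 0.564, 0.0, 0.0]
ft_force: [0.3, 0.2, 1.4]
grip_width: 0.0297
grip_force: 35.0
```

Call:
{"fn": "arm_command", "kwargs": {
  "deltas": [-1,0,0,-0.01,0,-1,0,0,-0.03,0,-1,0,0,-0.045,0,-1,0,0,-0.045,0,-1,0,0,-0.045,0,-1,0,0,-0.025,0,-1,0,0,0,0,-1,0,0,0,0]
}}

```text
time: 28.15
position: [0.5088, -0.1396, 0.2021]
tool_rot: [0.826, 0.564, -0.001, -0.001]
ft_force: [-0.4, 0.3, -1.2]
grip_width: 0.0297
grip_force: 35.0
```

```bash
python3 - <<'E'
from h import *
tray("y",0,.04,0,.008)
print(status.get_obs()["grip_width"])
E
```

```text
[0.6745 0.0837]
tcp [ 0.5088 -0.1396  0.2021] yaw -0.372 q6 -0.108 roll -0.3376 tx 0.2288 ty 0.1579 tz 0.1941
0.0297342040902836
```

Call:
{"fn": "arm_command", "kwargs": {
  "deltas": [-1,0,0,0,-0.17,-1,0,0,0,-0.167,-1,0.018,0.012,0,0,-1,0.035,0.024,0,0,-1,0.043,0.03,0,0,-1,0.043,0.03,0,0,-1,0.042,0.029,0,0,-1,0.032,0.022,0,0,-1,0.015,0.011,0,0,-1,0,0,0,0,-1,0,0,0,0]
}}

```text
time: 29.52
position: [0.6745, 0.0809, 0.2022]
tool_rot: [0.72, 0.694, -0.001, -0.001]
ft_force: [-0.5, -0.3, -1.4]
grip_width: 0.0293
grip_force: 35.0
```

```bash
python3 - <<'E'
from h import *
tray("y",0,.04,0,.008)
E
```

```text
[0.6745 0.0837]
tcp [0.6745 0.0809 0.2022] yaw -0.036 q6 -0.008 roll -0.0016 tx 0.0028 ty -0.0001 tz 0.1942
```

Call:
{"fn": "arm_command", "kwargs": {
  "deltas": [-1,0.002,0,0.02,0,-1,0,0,0.04,0,-1,0,0,0.045,0,-1,0,0,0.035,0,-1,0,0,0.02,0,-1,0,0,0.01,0,-1,0,0,0,0,-1,0,0,0,0]
}}

```text
time: 30.52
position: [0.677, 0.0841, 0.0346]
tool_rot: [0.719, 0.695, 0.001, 0.001]
ft_force: [0.2, 0.2, -0.5]
grip_width: 0.0294
grip_force: 35.0
```

Call:
{"fn": "arm_command", "kwargs": {
  "deltas": [-1,0,0,0.013,0,-1,0,0,0.006,0,-1,0,0,0.004,0,-1,0,0,0,0,-1,0,0,0,0]
}}

```text
time: 31.15
position: [0.676, 0.0842, 0.0101]
tool_rot: [0.719, 0.695, 0.0, 0.0]
ft_force: [-0.7, 0.7, -1.6]
grip_width: 0.0293
grip_force: 35.0
```

Call:
{"fn": "arm_command", "kwargs": {
  "deltas": [-1,0,0,0.0024,0,-1,0,0,0,0,0.1,0,0,0,0,0.1,0,0,0,0,0.1,0,0,0,0,0.1,0,0,-0.01,0,0.1,0,0,-0.03,0,0.1,0,0,-0.045,0,0.1,0,0,-0.045,0,0.1,0,0,-0.045,0,0.1,0,0,-0.02,0,1,0,0,0,0]
}}

```text
time: 32.65
position: [0.6772, 0.0842, 0.2058]
tool_rot: [0.719, 0.695, 0.002, 0.002]
ft_force: [0.0, 0.7, -0.1]
grip_width: 0.0524
grip_force: 0.0
```

```bash
python3 - <<'E'
from h import *
plan((.3859+.0017,-.2005+.001),np.radians(29.7),.004)
E
```

```text
tcp [0.6772 0.0842 0.2058] yaw -0.035 q6 -0.005 roll -0.5533 tx -0.103 ty -0.3921 tz 0.2018
```

Call:
{"fn": "arm_command", "kwargs": {
  "deltas": [1,0,0,0,-0.185,1,0,0,0,-0.185,1,0,0,0,-0.183,1,-0.006,-0.025,0,0,1,-0.012,-0.045,0,0,1,-0.014,-0.055,0,0,1,-0.015,-0.056,0,0,1,-0.015,-0.056,0,0,1,-0.014,-0.055,0,0,1,-0.013,-0.05,0,0,1,-0.009,-0.033,0,0,1,-0.005,-0.017,0,0]
}}

```text
time: 34.15
position: [0.3841, -0.1998, 0.2017]
tool_rot: [0.503, 0.864, 0.0, -0.001]
ft_force: [1.0, 0.6, 1.1]
grip_width: 0.0871
grip_force: 0.0
```

Call:
{"fn": "arm_command", "kwargs": {
  "deltas": [0.85,0,0,0.02,0,0.85,0,0,0.04,0,0.85,0,0,0.035,0,0.85,0,0,0.015,0,0.85,0,0,0,0,0.85,0,0,0,0]
}}

```text
time: 34.9
position: [0.3862, -0.1993, 0.0927]
tool_rot: [0.502, 0.865, 0.0, -0.0]
ft_force: [0.1, 0.4, -0.0]
grip_width: 0.0807
grip_force: 0.0
```

```bash
python3 - <<'E'
from h import *
plan((.3859+.0017,-.2005+.001),np.radians(29.7),.004)
im,d,p=cam("wrist"); W=world(d,p); save("w7",im)
m=(W[...,2]>.006)&(W[...,2]<.06)
m=cv2.morphologyEx(m.astype(np.uint8),cv2.MORPH_OPEN,np.ones((3,3)))
nb,l,s,c=cv2.connectedComponentsWithStats(m)
for i in range(1,nb):
    P=W[l==i]
    if s[i,4]>300 and abs(P[:,0].mean()-.38)<.05 and abs(P[:,1].mean()+.2)<.05:
        print(c[i].round(),s[i,4],cv2.minAreaRect(P[:,:2].astype(np.float32)),P[:,2].max().round(4))
E
```

```text
tcp [ 0.3862 -0.1993  0.0927] yaw 0.5181 q6 -1.253 roll -0.0003 tx -0.0009 ty 0.0011 tz 0.0887
[318. 211.] 4131 ((0.3859899342060089, -0.20050927996635437), (0.05345685034990311, 0.07207248359918594), 28.542043685913086) 0.0365
```

Call:
{"fn": "arm_command", "kwargs": {
  "deltas": [0.85,-0.001,0.001,0.025,0,0.85,0,0,0.035,0,0.85,0,0,0.02,0,0.85,0,0,0.0085,0,0.85,0,0,0,0,-1,0,0,0,0,-1,0,0,0,0,-1,0,0,0,0,-1,0,0,0,0],
  "newtons": 45
}}

```text
time: 36.08
position: [0.3878, -0.1998, 0.0044]
tool_rot: [0.502, 0.865, -0.0, 0.0]
ft_force: [0.4, 0.7, 2.0]
grip_width: 0.0489
grip_force: 45.0
```

Call:
{"fn": "arm_command", "kwargs": {
  "deltas": [-1,0,0,-0.01,0,-1,0,0,-0.03,0,-1,0,0,-0.045,0,-1,0,0,-0.045,0,-1,0,0,-0.045,0,-1,0,0,-0.03,0,-1,0,0,0,0.1,-1,0,0,0,0.15,-1,0,0,0,0.15,-1,0,0,0,0.15,-1,0,0,0,0,-1,0,0,0,0]
}}

```text
time: 37.58
position: [0.3872, -0.1994, 0.2092]
tool_rot: [0.718, 0.696, -0.0, -0.0]
ft_force: [0.5, 0.5, -2.4]
grip_width: 0.049
grip_force: 45.0
```

```bash
python3 - <<'E'
from h import *
tray("y",.002,-.036,0,.0085)
print(status.get_obs()["grip_width"])
E
```

```text
[0.6739 0.0077]
tcp [ 0.3872 -0.1994  0.2092] yaw -0.0298 q6 -0.703 roll 0.0046 tx 0.2168 ty 0.2793 tz 0.2007
0.049025817804293555
```

Call:
{"fn": "arm_command", "kwargs": {
  "deltas": [-1,0.014,0.018,0,0,-1,0.028,0.036,0,0,-1,0.034,0.044,0,0,-1,0.035,0.045,0,0,-1,0.035,0.045,0,0,-1,0.033,0.043,0,0,-1,0.025,0.032,0,0,-1,0.0125,0.016,0,0,-1,0,0,0,0,-1,0,0,0,0]
}}

```text
time: 38.83
position: [0.6721, 0.0073, 0.2086]
tool_rot: [0.718, 0.696, -0.001, -0.001]
ft_force: [0.4, -0.2, -3.3]
grip_width: 0.0488
grip_force: 45.0
```

Call:
{"fn": "arm_command", "kwargs": {
  "deltas": [-1,0,0,0.02,0,-1,0,0,0.04,0,-1,0,0,0.045,0,-1,0,0,0.035,0,-1,0,0,0.015,0,-1,0,0,0.005,0,-1,0,0,0,0,-1,0,0,0,0]
}}

```text
time: 39.83
position: [0.6746, 0.0075, 0.0509]
tool_rot: [0.718, 0.696, 0.001, 0.001]
ft_force: [-0.0, 0.6, -2.1]
grip_width: 0.0488
grip_force: 45.0
```

```bash
python3 - <<'E'
from h import *
tray("y",.002,-.036,0,.0087)
print(status.get_obs()["grip_width"])
E
```

```text
[0.6739 0.0077]
tcp [0.6746 0.0075 0.0509] yaw -0.032 q6 -0.122 roll 0.0024 tx 0.0001 ty -0.0007 tz 0.0422
0.04878588442351774
```

Call:
{"fn": "arm_command", "kwargs": {
  "deltas": [-1,0,0,0.02,0,-1,0,0,0.012,0,-1,0,0,0.006,0,-1,0,0,0.002,0,-1,0,0,0,0,-1,0,0,0,0]
}}

```text
time: 40.58
position: [0.674, 0.0076, 0.0095]
tool_rot: [0.718, 0.696, 0.0, 0.001]
ft_force: [0.5, -0.6, -2.7]
grip_width: 0.0491
grip_force: 45.0
```

Call:
{"fn": "arm_command", "kwargs": {
  "deltas": [-1,0,0,0.001,0,-1,0,0,0,0,0.55,0,0,0,0,0.55,0,0,0,0,0.55,0,0,0,0,0.55,0,0,-0.01,0,0.55,0,0,-0.03,0,0.55,0,0,-0.045,0,0.55,0,0,-0.05,0,0.55,0,0,-0.05,0,0.55,0,0,-0.05,0,0.55,0,0,-0.03,0]
}}

```text
time: 42.08
position: [0.6743, 0.0076, 0.2775]
tool_rot: [0.718, 0.696, 0.002, 0.002]
ft_force: [0.5, 0.2, -0.2]
grip_width: 0.0673
grip_force: 0.0
```

Call:
{"fn": "arm_command", "kwargs": {
  "deltas": [1,-0.02,-0.02,-0.01,0,1,-0.04,-0.04,-0.01,0,1,-0.05,-0.045,0,0,1,-0.05,-0.045,0,0,1,-0.03,-0.03,0,0,1,-0.015,-0.015,0,0,1,0,0,0,0,1,0,0,0,0,1,0,0,0,0]
}}

```text
time: 43.2
position: [0.4792, -0.1833, 0.2933]
tool_rot: [0.718, 0.696, 0.0, 0.0]
ft_force: [-0.4, -0.2, 0.6]
grip_width: 0.087
grip_force: 0.0
```

```bash
python3 - <<'E'
from h import *
o=[]
for n in("wrist","side"):
    im,d,p=cam(n); W=world(d,p)
    o.append(im if n=="wrist" else cv2.resize(im[110:310,180:440],(640,492)))
    for t,(c,a) in TR.items():
        q=W[...,:2]-np.array(c); lx=q[...,0]*np.cos(a)+q[...,1]*np.sin(a); ly=-q[...,0]*np.sin(a)+q[...,1]*np.cos(a)
        m=(abs(lx)<.057)&(abs(ly)<.077)&(W[...,2]>.011)&(W[...,2]<.08)
        nb,l,s,_=cv2.connectedComponentsWithStats(cv2.morphologyEx(m.astype(np.uint8),cv2.MORPH_OPEN,np.ones((2,2))))
        for i in range(1,nb):
            if s[i,4]>80:
                k=l==i;print(n,t,s[i,4],cv2.minAreaRect(np.stack([lx[k],ly[k]],-1).astype(np.float32)*1000),W[k][:,2].max().round(4))
save("fw",o[0]);save("fs",o[1])
print(status.get_obs()["ft_force"],status.get_obs()["position"])
E
```

```text
wrist b 319 ((-21.04535675048828, 135.2940673828125), (52.875099182128906, 226.33331298828125), 16.531497955322266) 0.376
wrist b 462 ((4.773665428161621, -46.67897033691406), (28.695693969726562, 86.09535217285156), 32.80341720581055) nan
wrist g 1397 ((6.123115539550781, -6.637142181396484), (44.48984909057617, 114.40762329101562), 1.2458223104476929) nan
wrist y 1903 ((14.822338104248047, -30.759746551513672), (65.0545425415039, 75.3678207397461), 17.446636199951172) nan
side b 160 ((-3.9109630584716797, -40.768131256103516), (48.20079803466797, 74.58370971679688), 1.1777102947235107) nan
side b 150 ((-4.225988388061523, 42.90647506713867), (92.73938751220703, 29.23417854309082), 55.34543228149414) 0.0258
side g 451 ((-2.133547782897949, -13.260124206542969), (140.58114624023438, 27.78868293762207), 88.29257202148438) nan
side y 705 ((-21.334274291992188, -36.08287811279297), (76.37934112548828, 57.69126892089844), 52.48336410522461) nan
side y 296 ((-4.339258670806885, 39.12821960449219), (65.38945770263672, 25.650108337402344), 74.79331970214844) nan
[ 0.23924385  0.29043925 -0.08535547] [ 0.479083   -0.18334108  0.29306517]
```

View pics/fw.png

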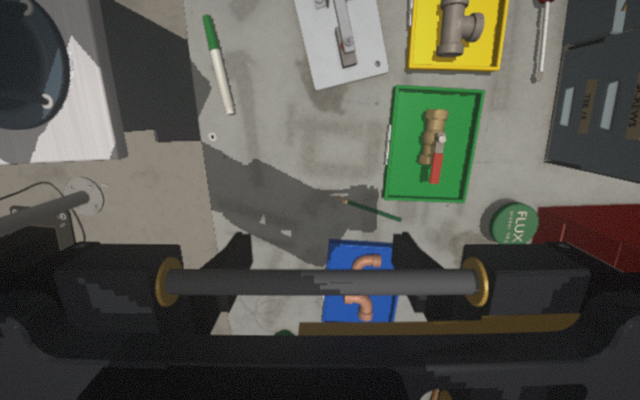

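View pics/fs.png

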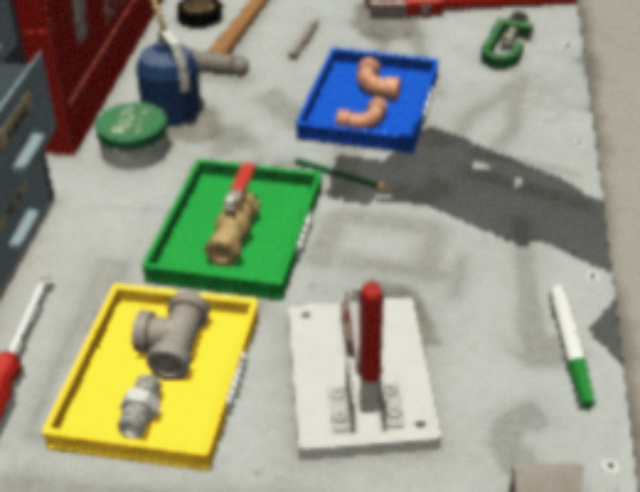

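The side view shows both elbows in blue (377,75 and 362,112), the valve in green (233,228), and the tee and nipple in yellow (172,332 and 140,403). All lie flat and apart.

```bash
python3 -c "
from rig import order; print(order.hand_in())"
```

```text
the job is handed in; nothing more can be done
None
```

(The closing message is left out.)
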